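Tamp the heaped stand-offs level and shut their box

TASK

The white stand-offs are heaped in the open grey box so that its lid cannot shut. Take the wooden tamper by its handle and press the heap down with it until all the stand-offs lie level in one layer, without touching them with the gripper. Finish with the tamper left standing upright on the black mat and the lid fully shut, leaving everything else on the bench where it is.

Things in the scene. Friction and masses are not known exactly. Their poses are not given: they have to be found in the camera images.
- box: Grey open storage box fixed to the bench, outside 94 mm (its x) by 226 mm (its y) and 60 mm high, walls and floor 5 mm thick, so inside 84 by 216 mm and 55 mm deep; dark rubber lining on the floor. Origin: centre of its underside, on the bench; z up. Its x points away from the lid's hinge.
- lid_hinge (a point): Middle of the lid's hinge line, on the top rim of the box's -x long side (towards the robot), 60 mm above the bench; axes as the box.
- lid_edge (a point): Middle of the free edge of the lid, 94 mm from the hinge line, half-way through the lid's 6 mm thickness; it moves with the lid.
- lid (a joint): Angle of the box's lid (94 by 226 mm plate 6 mm thick, with an 80 mm wide lip standing 9 mm out from its free edge). 0 is shut, lying on the rim; grows as it opens towards the robot (1.57 upright, 1.95 the stop). Stiff hinge: it stays where it is left; 1 to 2 N at the free edge push it shut. Starts at 1.6 to 1.9.
- block0: A stand-off; origin: its centre. Starts on the box's floor, centre 25 mm above the box's underside. One of five: smooth white nylon octagonal bar, 40 mm across flats, 76 mm long along its own x, 115 g, a dark bore at the ends. All lie across the box (along the box's x), ranged along the box's y in the order 0 to 4.
- block1: Another, like block0; origin: its centre. Starts in the upper layer, wedged between the upper slanting flats of its neighbours, centre about 52 mm above the box's underside. Pressed straight down with about 5 to 20 N, a high one pushes its neighbours apart and drops between them; that may lift the other high one a little or roll one by an eighth of a turn, which does no harm.
- block2: Another, like block0; origin: its centre. Starts on the box's floor, centre 25 mm above the box's underside. The five fit side by side in one layer with 16 mm to spare; level means all centres 25 mm, tops 45 mm, above the box's underside.
- block3: Another, like block0; origin: its centre. Starts in the upper layer, wedged between the upper slanting flats of its neighbours, centre about 52 mm above the box's underside.
- block4: Another, like block0; origin: its centre. Starts on the box's floor, centre 25 mm above the box's underside.
- tamper_grip (a point): Centre of the tamper's handle, 80 mm above the flat underside of its plate; axes of the tamper, z up. Tamper: square plywood plate 64 by 64 mm, 12 mm thick; a 24 mm round steel neck up to 45 mm; an upright wooden handle 44 mm (its x) by 26 mm (its y) from 45 to 115 mm above the underside; 0.35 kg. It starts standing on the mat.
- tamper: The same tamper; origin at the centre of the underside of its plate, z up the handle.
- mat: Black rubber mat fixed to the bench, 160 by 160 mm, 3 mm thick. Origin: centre of its underside.
- tape: Bystander: roll of paper tape lying flat, 72 mm across, 45 mm high. Origin: centre of its underside.
- driver: Bystander: screwdriver lying on the bench. Origin: under its middle.
- can: Bystander: upright aluminium spray can, 52 mm across, 170 mm high. Origin: centre of its underside.
- cartridge: Bystander: white sealant cartridge lying down, 48 mm across, 280 mm long with its nozzle. Origin: under its barrel's middle.
- drill: Bystander: cordless drill standing on its battery, 185 mm high, 180 mm long. Origin: centre of its underside.
Things that resemble listed ones, but are neither listed nor needed, are in the scene too. Of the things that look like the mat, take the one that is farthest to the robot's right at the start.

How it is judged:
On the way:
1. all five stand-offs lie level in one layer on the floor of the box (none more than 4 mm above it) while the lid is still open (z of each of block0, block1, block2, block3, block4 in the frame of box below 0.029 m and horizontal distance between each of block0, block1, block2, block3, block4 and box below 0.115 m and value of joint lid above 0.8 rad), for 0.2 s.
At the end, for the whole second after the job is handed in: All five stand-offs lie in one layer in the box, none standing more than 4 mm higher than when flat on the floor; the lid is shut (within 0.06 rad); the tamper stands still and upright (within 0.1 rad) on the mat, its centre within 60 mm of the mat's centre along each of the mat's sides (z of each of block0, block1, block2, block3, block4 in the frame of box below 0.029 m and horizontal distance between each of block0, block1, block2, block3, block4 and box below 0.115 m and value of joint lid below 0.06 rad and angle between tamper's own z axis and vertical below 0.1 rad and linear speed of tamper below 0.02 m/s and z of tamper in the frame of mat between 0 and 0.008 m and x of tamper in the frame of mat between -0.06 and 0.06 m and y of tamper in the frame of mat between -0.06 and 0.06 m); the robot touches nothing.
It fails at once if the gripper or arm touches a stand-off (contact force between any of the fingers, the arm and block0 above 0.5 N or contact force between any of the fingers, the arm and block1 above 0.5 N or contact force between any of the fingers, the arm and block2 above 0.5 N or contact force between any of the fingers, the arm and block3 above 0.5 N or contact force between any of the fingers, the arm and block4 above 0.5 N).
It fails at once if a bystander (tape, screwdriver, can, cartridge, drill) is moved more than 40 mm (distance of any of tape, driver, can, cartridge, drill from where it was at the start of the episode above 0.04 m).
It also fails if it takes over 61 s, if anything falls off the work surface, if the arm or the gripper's body presses on something with over 40 N, if the wrist force passes 120 N, or if a joint passes its speed limit or range.

ROBOT

A 7-joint arm with a two-finger parallel gripper is mounted at the origin on the work surface. World frame = base frame: x ahead of the robot, y to its left, z up, the work surface at z = 0. Lengths are in m, angles in rad, forces in N, time in s.
With the tool pointing down it reaches from about 0.4 to 0.75 m from the base axis. Payload 19.5 kg.
Tool frame: the origin (TCP) lies at the very end of the fingers, on their centre line; the grasp point (between the pads) lies 19 mm behind it; z points along the fingers, y is the line along which they close (so a half turn about z gives the same grasp; the last joint's range is limited). The gripper opens to 85 mm and grips with 20 to 120 N. Pads are 22 mm wide; open, the fingers measure 114 mm over their backs; the gripper's body (76 mm by 85 mm) begins 54 mm behind the grasp point. The pads swing forward as they close: fully open they stand 13 mm farther back than shut.
Start: joints at [1.295, 0.707, -0.028, 1.485, 0.022, 0.951, -0.075], TCP at [0.133, -0.559, 0.231] pointing down, gripper open.
Joint ranges: [-2.71, 2.71], [-0.32, 2.16], [-1.57, 1.52], [0, 2.45], [-1.46, 4.6], [0, 2.02], [-2.83, 2.83]. Speed limits (rad/s): [1.89, 1.89, 2.57, 2.57, 3.01, 3.01, 3.01].

INTERFACE

Orientations are given as a unit quaternion [x, y, z, w].
In Python, from cell import env, viewer gives the robot as it stands.
- The arm moves only by the tool send_rows, never from a script. Its arguments are lists of equal length, an entry for each row: "delta_rot": the turn, a rotation vector about the tool's x, y, z in degrees, a list of three; "offset": the shift along the tool's x, y, z in m, a list of three; "grip": the closure in counts, from 0 (fully open) to 255 (shut). A call has 1 to 20 rows; each row shifts and turns the commanded pose from where the row before left it, along the tool's axes as they then stand; what a row does not reach is not made up. A row lasts 1/12 s, in which the tool goes at most 41.7 mm and 7.16 degrees, less where a joint would pass 70% of its speed; a pose out of reach is approached as far as the arm can. A call with a gripper value outside its range is refused whole. The fingers move at their own pace and stop on an object; "force" is the grip in N (left out, the last holds). Time passes only in rows, so rows that do not move let the fingers close. It gives the time, the measured TCP pose, the force, the opening and the grip force at its end, in the units of the state.
- env.observe(): the state, without advancing time (a new reading comes with each control period).
- viewer.capture(name): name is "scene" or "top" or "wrist"; returns (picture, depth): 420x560x3 uint8, red, green, blue; 420x560 float32, m along the optical axis (not along the pixel's ray), 0 where there is no reading.
- viewer.camera_params(name): a dict with "mtx" (3x3 intrinsics, pixels), "rvec" (rotation vector, rad) and "tvec" (3), from world to camera coordinates, as OpenCV has them. Camera axes: x right, y down, z forward; pixel columns grow to the right and rows downward; lengths in m; the calibration is good to about 2 mm. The wrist camera is an equidistant fisheye: a pixel r from the principal point sees the ray r / f radians off the axis. A picture is of the moment at which its call begins: read the wrist's pose just before it. camera_params takes no time and is no camera call; for the wrist camera it gives the pose at the moment of the call.
- env.job_done(): hands the job in; it is judged then, once.
The state is a dict: "t": time; "joint_positions": joint angles; "joint_velocities": joint speeds; "effort": joint torques, N m; "tool_pos": TCP position; "eef_rot": TCP orientation; "contact_force": force on the tool from outside, world axes, zero at the start; "moment": the same for the moment, N m; "grip_width": finger opening in m; "finger_force": force on a finger pad.
Only numpy, scipy, OpenCV 4.12 (cv2) and the standard library are available. Lean on these libraries where they do the work, as an engineer would, in place of code of your own. Each camera call takes 0.05 s, during which the arm holds its last target. There are 200 camera calls.

## Working session

There is one attempt and no reset: what is moved stays moved. The work goes in short steps, Python scripts to look and compute and a tool call to move; the robot and the scene stay as the last step left them, time stands still between calls to the robot, and variables do not carry over. Pictures are saved under pics/ and viewed, at most 10 in all, crops included, and the job is handed in when it is done.

Besides the shell and the picture viewer there is one more tool, called after "Request:" by a JSON object that holds its "fn" and its "kwargs", one argument or row to a line. send_rows: Moves the arm, as the interface text tells. Its arguments: {"type":"object","properties":{"delta_rot":{"type":"array","items":{"type":"array","items":{"type":"number"}}},"offset":{"type":"array","items":{"type":"array","items":{"type":"number"}}},"grip":{"type":"array","items":{"type":"number"}},"force":{"type":"number"}},"required":["delta_rot","offset","grip"]}

```bash
ls; mkdir -p pics
python3 - <<'E'
from cell import env, viewer
import cv2, numpy as np
s=env.observe(); print(s['t'],s['tool_pos'],s['eef_rot'],s['grip_width'])
ims=[]
for n in ['scene','top']:
    p,d=viewer.capture(n); np.savez(f'/tmp/{n}.npz',p=p,d=d,**viewer.camera_params(n))
    cv2.imwrite(f'pics/{n}0.png',p[:,:,::-1])
E
```

```text
pics
0.0 [ 0.13315067 -0.55910794  0.23085145] [ 9.93172751e-01  1.16651667e-01 -9.57143554e-05 -5.16177918e-04] 0.08521236706296488
```

View pics/scene0.png

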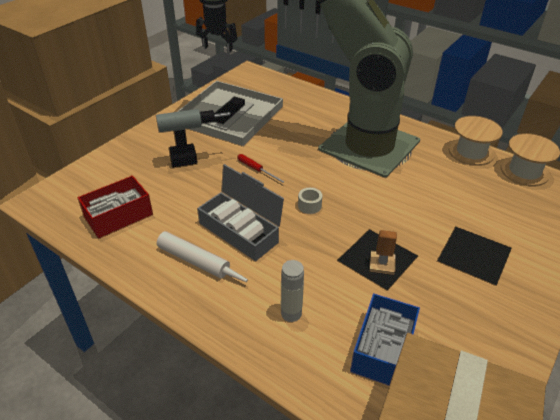

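View pics/top0.png

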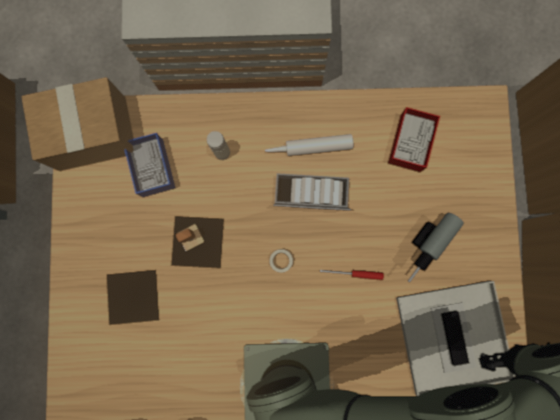

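The scene view shows the box at (238,222), the tamper on a mat at (382,255), and a second mat at (475,254). In the top view they are at the box (312,192), tamper (190,238), mat (197,242) and look-alike mat (132,297). Image right is the robot's right (−y), so the mat under the tamper should be the one I want. I'll check that numerically next.

```bash
cat > h.py <<'E'
import numpy as np, cv2
def cloud(f):
    z=np.load(f); d=z['d']; K=z['mtx']; R=cv2.Rodrigues(z['rvec'])[0]; t=z['tvec'].reshape(3)
    v,u=np.mgrid[:d.shape[0],:d.shape[1]]
    c=np.stack([(u-K[0,2])/K[0,0]*d,(v-K[1,2])/K[1,1]*d,d],-1)
    return z['p'], (c-t)@R, d>0
def rect(P):
    (c,s,a)=cv2.minAreaRect((P[:,:2]*1000).astype(np.float32)); return np.round(c,1),np.round(s,1),round(a,1)
E
python3 - <<'E'
from h import *
for n in ['top','scene']:
    p,W,ok=cloud(f'/tmp/{n}.npz'); hsv=cv2.cvtColor(p,cv2.COLOR_RGB2HSV); print(n)
    # black mats
    m=(hsv[...,2]<60)&(W[...,2]<.02)&(W[...,2]>-.01)&ok
    k,l,st,ce=cv2.connectedComponentsWithStats(m.astype(np.uint8))
    for i in range(1,k):
        if st[i,4]>500: print('dark',ce[i].round(),st[i,4],rect(W[l==i]))
    boxes={'top':(265,165,360,220),'scene':(190,160,290,262)}
    x0,y0,x1,y1=boxes[n]; roi=np.zeros_like(m); roi[y0:y1,x0:x1]=1
    m=roi&ok&(W[...,2]>.03)&(W[...,2]<.2); print('box all',rect(W[m]))
    m2=roi&ok&(abs(W[...,2]-.06)<.004)&(hsv[...,2]<150); print('rim',m2.sum(),rect(W[m2]), np.median(W[m2],0))
    m3=roi&ok&(W[...,2]>.068)&(hsv[...,2]<150)&(W[...,0]<.6)
    if m3.sum()>20: print('lid',m3.sum(),W[m3].min(0),W[m3].max(0))
    m4=roi&ok&(hsv[...,2]>170)&(hsv[...,1]<40)&(W[...,2]>.02)&(W[...,2]<.1)
    print('white',m4.sum(),rect(W[m4]),W[m4].min(0),W[m4].max(0))
    tb={'top':(170,215,225,270),'scene':(360,225,410,280)}[n]
    x0,y0,x1,y1=tb; roi=np.zeros_like(m); roi[y0:y1,x0:x1]=1
    for a,b in [(.008,.025),(.05,.112),(.112,.13)]:
        q=roi&ok&(W[...,2]>a)&(W[...,2]<b); print('tamper',a,q.sum(), rect(W[q]) if q.sum()>4 else'')
def crop(f,x0,y0,x1,y1,s):
    p=np.load(f)['p']; return cv2.resize(p[y0:y1,x0:x1,::-1],None,fx=s,fy=s,interpolation=cv2.INTER_CUBIC)
a=crop('/tmp/scene.npz',330,215,430,295,4); b=crop('/tmp/scene.npz',185,160,285,260,4)[:320]
cv2.imwrite('pics/crop1.png',np.hstack([a,b]))
E
```

```text
top
dark [196. 246.] 1221 (array([458.1, 273.5]), array([151. , 150.3]), 84.7)
dark [132. 297.] 2246 (array([289.1, 479.6]), array([150.1, 152.3]), 4.5)
dark [313. 361.] 855 (array([ 87.5, -60.4]), array([165.3, 127.2]), 59.4)
box all (array([594.9, -91.7]), array([226., 118.]), 84.7)
rim 395 (array([605.7, -92.5]), array([225.7,  95.4]), 85.0) [ 0.60255916 -0.09867472  0.05968251]
lid 260 [ 0.5283721  -0.19789155  0.06801148] [0.59918979 0.02463931 0.16756154]Traceback (most recent call last):
  File "<stdin>", line 16, in <module>
    return umr_minimum(a, axis, None, out, keepdims, initial, where)
ValueError: zero-size array to reduction operation minimum which has no identity
```

Run:
```python
from h import *
for n in ['top','scene']:
    p,W,ok=cloud(f'/tmp/{n}.npz'); hsv=cv2.cvtColor(p,cv2.COLOR_RGB2HSV); print(n)
    boxes={'top':(265,165,360,220),'scene':(190,160,290,262)}
    x0,y0,x1,y1=boxes[n]; roi=np.zeros(ok.shape,bool); roi[y0:y1,x0:x1]=1
    m2=roi&ok&(abs(W[...,2]-.06)<.004)&(hsv[...,2]<150); print('rim',m2.sum(),rect(W[m2]))
    m3=roi&ok&(W[...,2]>.14)&(hsv[...,2]<150)&(W[...,0]<.6)
    if m3.sum()>5: print('lid top',m3.sum(),W[m3].min(0),W[m3].max(0),rect(W[m3]))
    m4=roi&ok&(W[...,2]>.066)&(W[...,2]<.078)&(W[...,0]>.575)
    k,l,st,ce=cv2.connectedComponentsWithStats(m4.astype(np.uint8))
    for i in range(1,k):
        if st[i,4]>15: print('high',ce[i].round(),st[i,4],rect(W[l==i]))
    tb={'top':(170,215,225,270),'scene':(360,225,410,280)}[n]
    x0,y0,x1,y1=tb; roi[:]=0; roi[y0:y1,x0:x1]=1
    for a,b in [(.010,.03),(.05,.114),(.114,.13)]:
        q=roi&ok&(W[...,2]>a)&(W[...,2]<b); print('tamper',a,q.sum(), rect(W[q]) if q.sum()>4 else'')
    q=roi&ok&(hsv[...,2]<60)&(W[...,2]<.02); print('mat',rect(W[q]))
def crop(f,x0,y0,x1,y1,s):
    p=np.load(f)['p']; return cv2.resize(p[y0:y1,x0:x1,::-1],None,fx=s,fy=s,interpolation=cv2.INTER_CUBIC)
a=crop('/tmp/scene.npz',330,215,430,295,4); b=crop('/tmp/scene.npz',185,165,285,245,4)
cv2.imwrite('pics/crop1.png',np.hstack([a,b]))
```

```text
top
rim 395 (array([605.7, -92.5]), array([225.7,  95.4]), 85.0)
lid top 173 [ 0.5283721  -0.19789155  0.14057871] [0.55322458 0.02463931 0.16756154] (array([540.8, -86.6]), array([223.8,   9.1]), 84.9)
high [307. 189.] 182 (array([609.3, -79.6]), array([33.5, 68.2]), 84.6)
high [327. 188.] 162 (array([ 606. , -140.1]), array([32.3, 64.5]), 83.6)
tamper 0.01 220 (array([448. , 273.5]), array([145.5, 163.1]), 85.4)
tamper 0.05 78 (array([471.3, 294.7]), array([25.7, 44.5]), 28.2)
tamper 0.114 109 (array([471.1, 294.8]), array([25.2, 42.3]), 25.3)
mat (array([458.1, 273.5]), array([151. , 150.3]), 84.7)
scene
rim 510 (array([603.9, -90.1]), array([230.6, 104.3]), 85.2)
lid top 395 [ 0.52772001 -0.19546691  0.14007349] [0.55996901 0.02947897 0.16439886] (array([541.5, -82.8]), array([226.4,  15.7]), 84.3)
high [223. 209.] 155 (array([ 608.8, -135.2]), array([32.1, 66.7]), 85.8)
high [240. 218.] 167 (array([610.1, -73.9]), array([33. , 70.9]), 86.0)
tamper 0.01 371 (array([473.9, 299.6]), array([66.8, 64.5]), 25.1)
tamper 0.05 315 (array([479.4, 299.8]), array([22.8, 47.2]), 9.7)
tamper 0.114 128 (array([473. , 299.1]), array([27.5, 42.8]), 26.8)
mat (array([456.6, 279.4]), array([154.4, 159.7]), 88.0)
```

View pics/crop1.png

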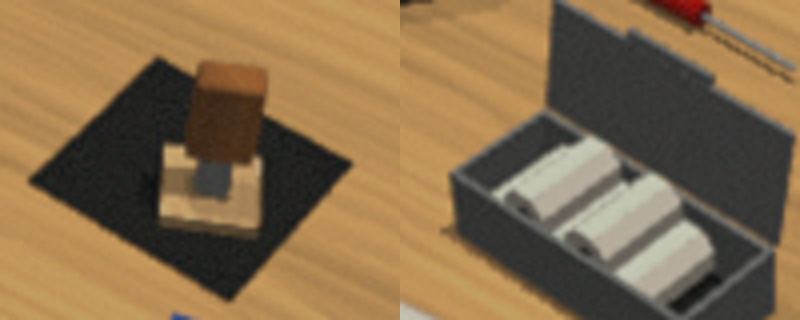

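The crop shows a single tamper (wooden handle, plate at (210,190)) on the mat at y≈0.27. The look-alike mat is at y≈0.48, so the tamper's mat is the right one. The box shows its lid leaning back and two high stand-offs. I'll swing on an arc about the base to above the tamper.

Request:
{"fn": "send_rows", "kwargs": {
  "delta_rot": [
    [0,0,0],
    [0,0,-3.8],
    [0,0,-3.8],
    [0,0,-3.8],
    [0,0,-3.8],
    [0,0,-3.8],
    [0,0,-3.8],
    [0,0,-3.8],
    [0,0,-3.8],
    [0,0,-3.8],
    [0,0,-3.8],
    [0,0,-3.8],
    [0,0,-3.8],
    [0,0,-3.8],
    [0,0,-3.8],
    [0,0,-3.8],
    [0,0,-3.8],
    [0,0,-3.8],
    [0,0,-3.8],
    [0,0,-3.8]
  ],
  "offset": [
    [0,0,-0.035],
    [0.02,0,-0.03],
    [0.038,0,-0.01],
    [0.038,0,0],
    [0.038,0,0],
    [0.038,0,0],
    [0.038,0,0],
    [0.038,0,0],
    [0.038,0,0],
    [0.038,0,0],
    [0.038,0,0],
    [0.038,0,0],
    [0.038,0,0],
    [0.038,0,0],
    [0.038,0,0],
    [0.038,0,0],
    [0.038,0,0],
    [0.038,0,0],
    [0.038,0,0],
    [0.038,0,0]
  ],
  "grip": [0,0,0,0,0,0,0,0,0,0,0,0,0,0,0,0,0,0,0,0]
}}

```text
t: 1.77
tool_pos: [0.5713, -0.0631, 0.306]
eef_rot: [0.733, 0.681, -0.0, -0.0]
contact_force: [1.3, 0.4, -0.3]
grip_width: 0.0852
finger_force: 0.0
```

Request:
{"fn": "send_rows", "kwargs": {
  "delta_rot": [
    [0,0,-3.8],
    [0,0,-3.8],
    [0,0,-3.8],
    [0,0,-3.8],
    [0,0,-3.8],
    [0,0,-3.8],
    [0,0,-3.8],
    [0,0,-3.8],
    [0,0,0]
  ],
  "offset": [
    [0.038,0,0],
    [0.038,0,0],
    [0.038,0,0],
    [0.038,0,0],
    [0.038,0,0],
    [0.038,0,0],
    [0.038,0,0],
    [0.038,0,0],
    [0,0,0]
  ],
  "grip": [0,0,0,0,0,0,0,0,0]
}}

```text
t: 2.52
tool_pos: [0.5211, 0.239, 0.3063]
eef_rot: [0.525, 0.851, 0.001, -0.002]
contact_force: [-1.1, 0.6, 0.1]
grip_width: 0.0854
finger_force: 0.0
```

```bash
cat >> h.py <<'E'
from scipy.spatial.transform import Rotation as Rn
def st():
    from cell import env
    s=env.observe(); R=Rn.from_quat(s['eef_rot']).as_matrix()
    yaw=np.degrees(np.arctan2(R[1,0],R[0,0]))
    print('t',round(s['t'],2),'tcp',np.round(s['tool_pos'],4),'xyaw',round(yaw,2),'z',np.round(R[:,2],3),'F',np.round(s['contact_force'],1),'w',round(s['grip_width'],4),'j',np.round(s['joint_positions'],2)); return s,R
def to(target,yaw):
    s,R=st(); d=np.array(target)-s['tool_pos']; c=np.degrees(np.arctan2(R[1,0],R[0,0]))
    print('tool offset now-axes',np.round(R.T@d,4),'rotz',round((c-yaw+180)%360-180,2))
    Y=np.radians(yaw); R2=np.array([[np.cos(Y),np.sin(Y),0],[np.sin(Y),-np.cos(Y),0],[0,0,-1]])
    print('tool offset after turn',np.round(R2.T@d,4))
E
python3 -c "
from h import *
to([.472,.297,.2],115.7)"
```

```text
t 2.52 tcp [0.5211 0.239  0.3063] xyaw 116.73 z [-0.002  0.003 -1.   ] F [-1.1  0.6  0.1] w 0.0854 j [-0.26  0.66 -0.47  1.35  0.3   1.2  -0.28]
tool offset now-axes [ 0.0734 -0.0177  0.1066] rotz 1.03
tool offset after turn [ 0.0735 -0.0191  0.1063]
```

Request:
{"fn": "send_rows", "kwargs": {
  "delta_rot": [
    [0,0,1],
    [0,0,0],
    [0,0,0],
    [0,0,0]
  ],
  "offset": [
    [0.037,-0.01,0],
    [0.036,-0.009,0.02],
    [0,0,0.035],
    [0,0,0]
  ],
  "grip": [0,0,0,0]
}}

```text
t: 2.85
tool_pos: [0.4739, 0.2895, 0.2473]
eef_rot: [0.536, 0.844, -0.003, -0.001]
contact_force: [-0.6, -1.1, -1.4]
grip_width: 0.0856
finger_force: 0.0
```

Run:
```python
from h import *
from cell import viewer
st(); c=viewer.camera_params('wrist'); p,d=viewer.capture('wrist'); np.savez('/tmp/wrist.npz',p=p,d=d,**c)
cv2.imwrite('pics/wrist1.png',p[:,:,::-1]); print(c['mtx'])
K=c['mtx'];R=cv2.Rodrigues(c['rvec'])[0];t=c['tvec'].reshape(3)
v,u=np.mgrid[:420,:560]; x=(u-K[0,2])/K[0,0]; y=(v-K[1,2])/K[1,1]; th=np.hypot(x,y)+1e-9
k=np.tan(np.minimum(th,1.4))/th; W=(np.stack([x*k*d,y*k*d,d],-1)-t)@R
for a,b in [(.111,.125),(.01,.02)]:
    m=(d>0)&(abs(W[...,2]-(a+b)/2)<(b-a)/2)&(np.hypot(W[...,0]-.472,W[...,1]-.297)<.05)
    print(a,m.sum(),rect(W[m]) if m.sum()>5 else '', np.median(W[m],0))
```

```text
t 2.85 tcp [0.4739 0.2895 0.2473] xyaw 115.17 z [-0.005 -0.003 -1.   ] F [-0.6 -1.1 -1.4] w 0.0856 j [-0.38  0.69 -0.44  1.52  0.32  1.02 -0.47]
[[325.1922621   0.        281.6397647]
 [  0.        325.1922621 214.5225888]
 [  0.          0.          1.       ]]
0.111 1456 (array([469.5, 295.2]), array([25.6, 44.5]), 25.6) [0.46901803 0.29683912 0.11858351]
0.01 1783 (array([469.4, 295.1]), array([63.9, 64.1]), 26.1) [0.46249887 0.3050516  0.0158933 ]
```

View pics/wrist1.png

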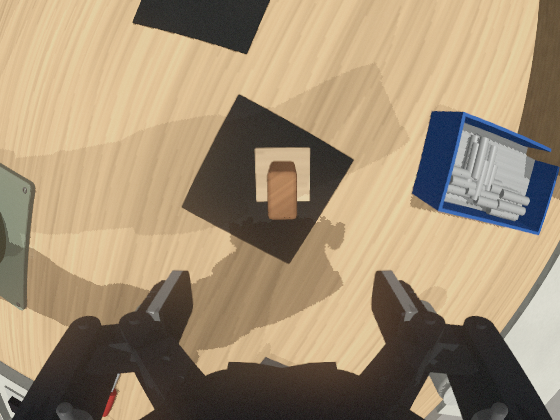

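The wrist view shows the tamper handle at (282,190), on its plate and mat between the open fingers. Measured centre is (0.4695, 0.2952), yaw 26°.

```bash
python3 -c "
from h import *
to([.4695,.2952,.067],116)"
```

```text
t 2.9 tcp [0.4755 0.2889 0.25  ] xyaw 115.05 z [-0.003 -0.003 -1.   ] F [ 0.2 -0.7  1.5] w 0.0856 j [-0.38  0.68 -0.44  1.51  0.32  1.02 -0.46]
tool offset now-axes [ 0.0085 -0.002   0.183 ] rotz -0.95
tool offset after turn [ 0.0083 -0.0026  0.183 ]
```

Request:
{"fn": "send_rows", "kwargs": {
  "delta_rot": [
    [0,0,-1],
    [0,0,0],
    [0,0,0],
    [0,0,0],
    [0,0,0],
    [0,0,0],
    [0,0,0],
    [0,0,0]
  ],
  "offset": [
    [0.0083,-0.0026,0.03],
    [0,0,0.04],
    [0,0,0.035],
    [0,0,0.03],
    [0,0,0.028],
    [0,0,0.02],
    [0,0,0],
    [0,0,0]
  ],
  "grip": [0,0,0,0,0,0,0,0]
}}

```text
t: 3.57
tool_pos: [0.4715, 0.2955, 0.0696]
eef_rot: [0.53, 0.848, 0.0, 0.0]
contact_force: [1.6, 0.6, 0.5]
grip_width: 0.0855
finger_force: 0.0
```

```bash
python3 -c "
from h import *
to([.4695,.2952,.067],116)"
```

```text
t 3.57 tcp [0.4715 0.2955 0.0696] xyaw 115.92 z [ 0.001 -0.    -1.   ] F [1.6 0.6 0.5] w 0.0855 j [-0.45  0.93 -0.32  1.71  0.47  0.59 -0.6 ]
tool offset now-axes [ 0.0006 -0.002   0.0026] rotz -0.08
tool offset after turn [ 0.0006 -0.002   0.0026]
```

Well placed, so I'll close and lift slightly.

Request:
{"fn": "send_rows", "kwargs": {
  "delta_rot": [
    [0,0,0],
    [0,0,0],
    [0,0,0],
    [0,0,0],
    [0,0,0],
    [0,0,0],
    [0,0,0],
    [0,0,0],
    [0,0,0],
    [0,0,0],
    [0,0,0],
    [0,0,0],
    [0,0,0],
    [0,0,0],
    [0,0,0],
    [0,0,0]
  ],
  "offset": [
    [0,-0.002,0.001],
    [0,0,0],
    [0,0,0],
    [0,0,0],
    [0,0,0],
    [0,0,0],
    [0,0,0],
    [0,0,0],
    [0,0,0],
    [0,0,0],
    [0,0,0],
    [0,0,0],
    [0,0,-0.02],
    [0,0,-0.04],
    [0,0,-0.04],
    [0,0,0]
  ],
  "grip": [220,220,220,220,220,220,220,220,220,220,220,220,220,220,220,220],
  "force": 80
}}

```text
t: 4.9
tool_pos: [0.4702, 0.2964, 0.1737]
eef_rot: [0.53, 0.848, 0.004, 0.001]
contact_force: [1.0, 0.8, -2.3]
grip_width: 0.0252
finger_force: 80.5
```

```bash
python3 -c "
from h import *
to([.605,-.091,.25],85)"
```

```text
t 4.9 tcp [0.4702 0.2964 0.1737] xyaw 115.99 z [ 0.006  0.005 -1.   ] F [ 1.   0.8 -2.3] w 0.0252 j [-0.41  0.77 -0.41  1.63  0.39  0.81 -0.53]
tool offset now-axes [-0.4071 -0.048  -0.0773] rotz 30.99
tool offset after turn [-0.3742  0.168  -0.0763]
```

Grasp is secure. I'll carry it over the box above block 3, plate aligned with the box.

Request:
{"fn": "send_rows", "kwargs": {
  "delta_rot": [
    [0,0,6.2],
    [0,0,6.2],
    [0,0,6.2],
    [0,0,6.2],
    [0,0,6.2],
    [0,0,0],
    [0,0,0],
    [0,0,0],
    [0,0,0],
    [0,0,0],
    [0,0,0],
    [0,0,0],
    [0,0,0],
    [0,0,0],
    [0,0,0],
    [0,0,0],
    [0,0,0],
    [0,0,0]
  ],
  "offset": [
    [0,0,-0.018],
    [0,0,-0.018],
    [0,0,-0.018],
    [0,0,-0.018],
    [0,0,-0.018],
    [-0.0358,0.0168,0],
    [-0.0358,0.0168,0],
    [-0.0358,0.0168,0],
    [-0.0358,0.0168,0],
    [-0.0358,0.0168,0],
    [-0.0358,0.0168,0],
    [-0.0358,0.0168,0],
    [-0.0358,0.0168,0],
    [-0.0358,0.0168,0],
    [-0.0358,0.0168,0],
    [0,0,0],
    [0,0,0],
    [0,0,0]
  ],
  "grip": [220,220,220,220,220,220,220,220,220,220,220,220,220,220,220,220,220,220]
}}

```text
t: 6.4
tool_pos: [0.6045, -0.076, 0.2569]
eef_rot: [0.737, 0.676, -0.0, -0.001]
contact_force: [-0.6, 0.7, -4.3]
grip_width: 0.0251
finger_force: 81.0
```

```bash
cat >> h.py <<'E'
def wrist(name):
    from cell import viewer
    c=viewer.camera_params('wrist'); p,d=viewer.capture('wrist')
    cv2.imwrite(name,p[:,:,::-1])
    K=c['mtx'];R=cv2.Rodrigues(c['rvec'])[0];t=c['tvec'].reshape(3)
    v,u=np.mgrid[:420,:560]; x=(u-K[0,2])/K[0,0]; y=(v-K[1,2])/K[1,1]; th=np.hypot(x,y)+1e-9
    k=np.tan(np.minimum(th,1.4))/th; W=(np.stack([x*k*d,y*k*d,d],-1)-t)@R
    return p,W,d>0
E
python3 - <<'E'
from h import *
st(); p,W,ok=wrist('pics/wrist2.png'); np.savez('/tmp/w2.npz',p=p,W=W,ok=ok)
near=ok&(abs(W[...,0]-.605)<.08)&(abs(W[...,1]+.092)<.14)
print(near.sum())
m=near&(abs(W[...,2]-.06)<.004)&(p.max(-1)<150); print('rim',m.sum(),rect(W[m]))
m=near&(W[...,2]>.065)&(W[...,2]<.08)&(p.min(-1)>130)
k,l,s,ce=cv2.connectedComponentsWithStats(m.astype(np.uint8))
for i in range(1,k):
    if s[i,4]>40: print('high',ce[i].round(),s[i,4],rect(W[l==i]),np.median(W[l==i],0))
E
```

```text
t 6.4 tcp [ 0.6045 -0.076   0.2569] xyaw 85.0 z [-0.001  0.001 -1.   ] F [-0.6  0.7 -4.3] w 0.0251 j [ 0.22  0.75 -0.32  1.3   0.24  1.13 -0.21]
76321
rim 236 (array([608.7, -29. ]), array([88.4, 93.4]), 85.6)
high [281. 180.] 506 (array([605.4, -66.1]), array([ 8.3, 75.6]), 86.0) [ 0.60425809 -0.06686573  0.06808898]
```

View pics/wrist2.png

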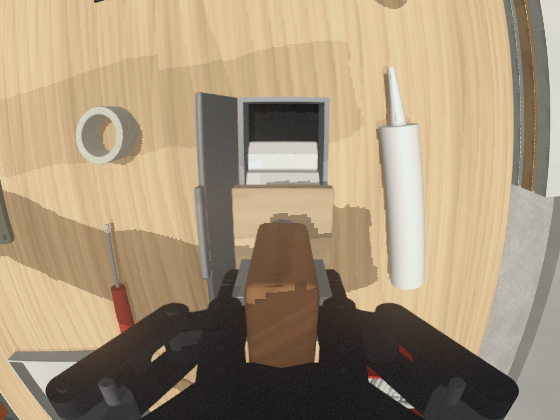

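The wrist view shows the tamper over the box between the leaning lid (218,180) and the far rim (325,150), with block 4 at (282,155). It is aligned, so I'll descend.

Request:
{"fn": "send_rows", "kwargs": {
  "delta_rot": [
    [0,0,0],
    [0,0,0],
    [0,0,0],
    [0,0,0],
    [0,0,0],
    [0,0,0],
    [0,0,0],
    [0,0,0],
    [0,0,0],
    [0,0,0]
  ],
  "offset": [
    [0,0.001,0.025],
    [0,0,0.03],
    [0,0,0.03],
    [0,0,0.022],
    [0,0,0.004],
    [0,0,0.004],
    [0,0,0.004],
    [0,0,0.004],
    [0,0,0],
    [0,0,0]
  ],
  "grip": [220,220,220,220,220,220,220,220,220,220]
}}

```text
t: 7.28
tool_pos: [0.606, -0.0764, 0.1352]
eef_rot: [0.737, 0.676, 0.0, 0.0]
contact_force: [0.1, -0.1, -4.0]
grip_width: 0.0252
finger_force: 80.9
```

Request:
{"fn": "send_rows", "kwargs": {
  "delta_rot": [
    [0,0,0],
    [0,0,0],
    [0,0,0],
    [0,0,0]
  ],
  "offset": [
    [0,0,0.004],
    [0,0,0.004],
    [0,0,0.004],
    [0,0,0]
  ],
  "grip": [220,220,220,220]
}}

```text
t: 7.62
tool_pos: [0.6054, -0.0765, 0.1216]
eef_rot: [0.737, 0.676, -0.0, -0.0]
contact_force: [0.3, 0.4, -4.5]
grip_width: 0.0253
finger_force: 80.9
```

Request:
{"fn": "send_rows", "kwargs": {
  "delta_rot": [
    [0,0,0],
    [0,0,0],
    [0,0,0],
    [0,0,0]
  ],
  "offset": [
    [0,0,0.004],
    [0,0,0.004],
    [0,0,0.003],
    [0,0,0]
  ],
  "grip": [220,220,220,220]
}}

```text
t: 7.95
tool_pos: [0.6055, -0.0764, 0.1107]
eef_rot: [0.737, 0.676, -0.0, -0.0]
contact_force: [-0.7, -0.1, -4.4]
grip_width: 0.0252
finger_force: 81.0
```

Run:
```python
from h import *
from cell import viewer
st(); p,W,ok=wrist('pics/wrist3.png'); np.savez('/tmp/w3.npz',p=p,W=W,ok=ok)
for n in ['scene','top']:
    p,d=viewer.capture(n); np.savez(f'/tmp/{n}2.npz',p=p,d=d,**viewer.camera_params(n))
    cv2.imwrite(f'/tmp/{n}2.png',p[:,:,::-1])
a=cv2.imread('pics/wrist3.png')[80:380,130:430]; b=cv2.imread('/tmp/scene2.png')[140:290,170:320]; 
cv2.imwrite('pics/press1.png',np.hstack([a,cv2.resize(b,(300,300))]))
```

```text
t 7.95 tcp [ 0.6055 -0.0764  0.1107] xyaw 85.0 z [-0.001  0.    -1.   ] F [-0.7 -0.1 -4.4] w 0.0252 j [ 0.2   0.92 -0.28  1.47  0.31  0.79 -0.27]
```

View pics/press1.png

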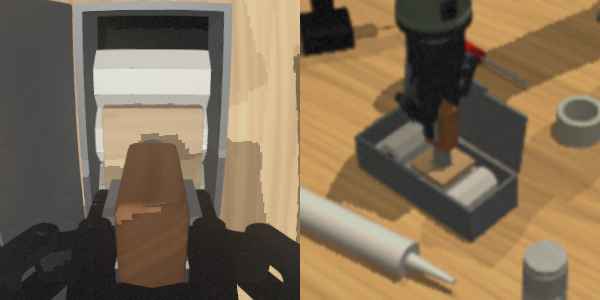

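```bash
cat >> h.py <<'E'
def prof(p,W,ok):
    "height profile along box y of whitish points, box centre (.605,-.092) yaw -5"
    q=W-np.array([.605,-.092,0]); bx=q[...,0]*.9962-q[...,1]*.0872; by=q[...,0]*.0872+q[...,1]*.9962
    m=ok&(abs(bx)<.036)&(abs(by)<.108)&(W[...,2]<.09)
    sat=p.max(-1).astype(int)-p.min(-1)
    for y in range(-105,108,6):
        s=m&(abs(by*1000-y)<3)
        if s.sum()>3: print(y,'z',np.round(np.percentile(W[s][:,2],[10,50,90])*1000).astype(int),'rgb',np.median(p[s],0).astype(int),s.sum())
E
python3 - <<'E'
from h import *
z=np.load('/tmp/w3.npz'); print('wrist'); prof(z['p'],z['W'],z['ok'])
print('scene'); prof(*cloud('/tmp/scene2.npz'))
E
```

```text
wrist
-87 z [45 46 47] rgb [162 159 150] 26
-81 z [45 46 47] rgb [128 125 118] 4
-15 z [45 46 47] rgb [168 164 155] 26
-9 z [41 45 59] rgb [157 146 133] 80
-3 z [45 58 59] rgb [162 142 113] 154
3 z [58 59 59] rgb [161 139 110] 295
9 z [58 59 59] rgb [161 139 110] 360
15 z [47 59 59] rgb [197 173 140] 434
21 z [57 59 59] rgb [202 177 143] 497
27 z [57 59 60] rgb [205 180 146] 926
33 z [58 59 59] rgb [204 180 146] 977
39 z [58 59 59] rgb [204 180 146] 972
45 z [38 58 59] rgb [184 174 141] 1549
51 z [41 43 46] rgb [183 180 171] 777
57 z [45 46 47] rgb [223 222 213] 995
63 z [45 46 47] rgb [224 223 215] 1038
69 z [44 46 47] rgb [223 224 215] 1027
75 z [39 41 44] rgb [204 200 191] 1080
81 z [ 6 35 38] rgb [203 199 190] 1028
87 z [5 6 7] rgb [45 45 42] 760
93 z [5 6 7] rgb [44 44 41] 747
99 z [5 6 7] rgb [30 30 28] 748
105 z [ 6 18 61] rgb [62 64 62] 1462
scene
-105 z [29 45 59] rgb [53 53 52] 134
-99 z [34 38 58] rgb [82 81 76] 4
-87 z [41 42 44] rgb [129 123 111] 11
-81 z [44 46 48] rgb [134 128 116] 20
-69 z [57 59 60] rgb [133 126 113] 5
-63 z [57 64 66] rgb [135 128 116] 5
-57 z [68 6
[... 211 characters left out ...]
5] 88
-21 z [43 45 46] rgb [125 108 100] 5
-15 z [54 56 58] rgb [132 109  77] 6
-9 z [51 58 61] rgb [133 107  73] 25
-3 z [48 58 60] rgb [132 105  71] 29
3 z [53 58 60] rgb [127 100  68] 22
9 z [48 57 61] rgb [112  92  68] 22
15 z [56 58 76] rgb [101  81  64] 25
21 z [54 59 79] rgb [96 79 65] 45
27 z [55 60 78] rgb [99 80 67] 57
33 z [53 58 62] rgb [170 135  90] 52
39 z [51 58 61] rgb [173 137  91] 38
45 z [34 53 59] rgb [143 123  91] 76
51 z [41 53 58] rgb [109  91  68] 60
57 z [40 44 47] rgb [186 178 161] 31
63 z [43 45 47] rgb [190 181 164] 34
69 z [42 45 47] rgb [188 179 162] 40
75 z [37 43 47] rgb [175 167 151] 59
81 z [28 35 41] rgb [174 165 150] 66
87 z [26 30 36] rgb [114 108  99] 33
```

Block 3 is down: the plate underside is at ~47 mm and block 4 has slid to y=+63. Block 1 is still high at y≈−47. I'll nudge down 2 mm more, lift, shift 65 mm and press block 1.

Request:
{"fn": "send_rows", "kwargs": {
  "delta_rot": [
    [0,0,0],
    [0,0,0],
    [0,0,0],
    [0,0,0],
    [0,0,0],
    [0,0,0],
    [0,0,0],
    [0,0,0],
    [0,0,0],
    [0,0,0],
    [0,0,0]
  ],
  "offset": [
    [0,0,0.002],
    [0,0,0],
    [0,0,-0.03],
    [0,0,-0.03],
    [-0.033,0,0],
    [-0.033,0,0],
    [0,0,0],
    [0,0,0.025],
    [0,0,0.006],
    [0,0,0.004],
    [0,0,0]
  ],
  "grip": [220,220,220,220,220,220,220,220,220,220,220]
}}

```text
t: 9.02
tool_pos: [0.5998, -0.1418, 0.1341]
eef_rot: [0.737, 0.676, -0.0, -0.001]
contact_force: [0.3, 0.8, -4.1]
grip_width: 0.0252
finger_force: 81.0
```

Request:
{"fn": "send_rows", "kwargs": {
  "delta_rot": [
    [0,0,0],
    [0,0,0],
    [0,0,0],
    [0,0,0],
    [0,0,0]
  ],
  "offset": [
    [0,0,0.004],
    [0,0,0.004],
    [0,0,0.004],
    [0,0,0.004],
    [0,0,0]
  ],
  "grip": [220,220,220,220,220]
}}

```text
t: 9.43
tool_pos: [0.5996, -0.1422, 0.1177]
eef_rot: [0.737, 0.676, -0.0, -0.0]
contact_force: [-0.7, -0.7, -4.6]
grip_width: 0.0251
finger_force: 81.2
```

Request:
{"fn": "send_rows", "kwargs": {
  "delta_rot": [
    [0,0,0],
    [0,0,0],
    [0,0,0],
    [0,0,0],
    [0,0,0]
  ],
  "offset": [
    [0,0,0.004],
    [0,0,0.004],
    [0,0,0.002],
    [0,0,0],
    [0,0,0]
  ],
  "grip": [220,220,220,220,220]
}}

```text
t: 9.85
tool_pos: [0.6007, -0.1423, 0.1099]
eef_rot: [0.737, 0.675, 0.001, 0.001]
contact_force: [-2.5, -0.1, 20.3]
grip_width: 0.0254
finger_force: 84.3
```

Run:
```python
from h import *
st(); p,W,ok=wrist('pics/wrist4.png'); prof(p,W,ok)
```

```text
t 9.85 tcp [ 0.6007 -0.1423  0.1099] xyaw 84.98 z [ 0.002 -0.    -1.   ] F [-2.5 -0.1 20.3] w 0.0254 j [ 0.31  0.93 -0.29  1.45  0.32  0.81 -0.17]
-81 z [43 44 46] rgb [145 141 133] 30
-75 z [39 43 58] rgb [147 137 125] 66
-69 z [57 58 58] rgb [153 132 104] 144
-63 z [57 58 59] rgb [151 130 102] 309
-57 z [57 58 59] rgb [152 130 102] 372
-51 z [46 58 59] rgb [193 169 143] 457
-45 z [47 58 59] rgb [191 167 134] 492
-39 z [57 58 59] rgb [193 169 136] 938
-33 z [57 58 59] rgb [194 170 137] 952
-27 z [57 58 59] rgb [194 170 137] 960
-21 z [43 57 58] rgb [174 163 132] 1466
-15 z [44 46 47] rgb [212 209 201] 891
-9 z [45 46 47] rgb [213 212 203] 1013
-3 z [45 46 47] rgb [213 213 205] 1034
3 z [41 44 46] rgb [194 190 181] 1107
9 z [35 38 40] rgb [194 190 181] 1015
15 z [34 37 39] rgb [173 170 161] 943
21 z [40 43 45] rgb [172 169 161] 1004
27 z [45 46 47] rgb [215 221 212] 1078
33 z [45 46 47] rgb [215 221 214] 1057
39 z [45 46 47] rgb [215 221 214] 1036
45 z [39 42 44] rgb [194 190 181] 911
51 z [34 36 38] rgb [193 189 180] 922
57 z [36 39 41] rgb [172 169 160] 1123
63 z [42 45 46] rgb [173 169 161] 1141
69 z [45 46 47] rgb [215 222 217] 1019
75 z [45 46 47] rgb [215 221 217] 1012
81 z [43 45 47] rgb [211 216 210] 829
87 z [37 40 42] rgb [204 201 191] 654
93 z [34 36 37] rgb [204 201 191] 246
99 z [6 6 7] rgb [29 30 28] 118
105 z [ 6 15 31] rgb [60 62 60] 1851
```

Everything visible is level, with 20 N on the plate. I'll lift clear and verify blocks 0 and 1.

Request:
{"fn": "send_rows", "kwargs": {
  "delta_rot": [
    [0,0,0],
    [0,0,0],
    [0,0,0],
    [0,0,0],
    [0,0,0],
    [0,0,0],
    [0,0,0],
    [0,0,0],
    [0,0,0]
  ],
  "offset": [
    [0,0,-0.03],
    [0,0,-0.04],
    [0,0,-0.04],
    [0,0,-0.04],
    [0.0366,-0.0162,0],
    [0.0366,-0.0162,0],
    [0.0366,-0.0162,0],
    [0.0366,-0.0162,0],
    [0,0,0]
  ],
  "grip": [220,220,220,220,220,220,220,220,220]
}}

```text
t: 10.65
tool_pos: [0.5462, 0.0172, 0.2591]
eef_rot: [0.734, 0.679, 0.001, -0.002]
contact_force: [-0.6, 3.0, -4.3]
grip_width: 0.0253
finger_force: 81.5
```

Run:
```python
from h import *
from cell import viewer
st()
for n in ['scene','top']:
    p,d=viewer.capture(n); np.savez(f'/tmp/{n}3.npz',p=p,d=d,**viewer.camera_params(n)); print(n); prof(*cloud(f'/tmp/{n}3.npz'))
    cv2.imwrite(f'/tmp/{n}3.png',p[:,:,::-1])
a=cv2.imread('/tmp/top3.png')[120:270,230:380]; b=cv2.imread('/tmp/scene3.png')[140:290,170:320]; 
cv2.imwrite('pics/press2.png',cv2.resize(np.hstack([a,b]),None,fx=2.5,fy=2.5))
p,W,ok=cloud('/tmp/scene3.npz'); q=W-np.array([.605,-.092,0]); bx=q[...,0]*.9962-q[...,1]*.0872; by=q[...,0]*.0872+q[...,1]*.9962
for h in [.09,.11,.13,.15,.16]:
    m=ok&(abs(W[...,2]-h)<.004)&(bx<-.03)&(bx>-.12)&(abs(by)<.1); print('lid',h,m.sum(),np.median(bx[m]) if m.sum() else '')
```

```text
t 10.65 tcp [0.5462 0.0172 0.2591] xyaw 85.48 z [-0.     0.004 -1.   ] F [-0.6  3.  -4.3] w 0.0253 j [ 0.09  0.64 -0.33  1.54  0.23  1.   -0.39]
scene
-105 z [37 49 60] rgb [60 60 59] 119
-99 z [40 42 55] rgb [168 169 153] 8
-93 z [42 44 46] rgb [200 202 181] 18
-87 z [43 45 48] rgb [203 206 187] 32
-81 z [41 45 48] rgb [200 201 182] 43
-75 z [36 41 45] rgb [187 179 161] 48
-69 z [31 37 42] rgb [153 147 137] 49
-63 z [33 37 38] rgb [123 117 106] 14
-57 z [40 42 43] rgb [129 123 112] 8
-51 z [42 44 47] rgb [138 132 119] 31
-45 z [42 44 47] rgb [138 132 120] 32
-39 z [40 44 47] rgb [132 126 114] 36
-33 z [37 41 46] rgb [124 119 108] 57
-27 z [33 36 41] rgb [123 118 107] 48
-21 z [35 36 38] rgb [125 118 108] 11
-15 z [41 42 44] rgb [133 128 116] 11
-9 z [41 45 47] rgb [137 131 119] 32
-3 z [41 45 47] rgb [137 131 119] 43
3 z [39 44 47] rgb [126 120 110] 40
9 z [34 39 45] rgb [124 119 108] 62
15 z [33 36 39] rgb [123 118 106] 31
21 z [37 38 41] rgb [126 120 110] 7
27 z [42 43 46] rgb [134 129 116] 25
33 z [43 45 47] rgb [138 132 120] 32
39 z [41 45 48] rgb [137 131 119] 46
45 z [38 43 47
[... 583 characters left out ...]
93] 46
-63 z [33 37 41] rgb [118 111 100] 38
-57 z [39 43 46] rgb [126 119 108] 41
-51 z [39 44 50] rgb [132 126 115] 44
-45 z [41 45 47] rgb [132 125 114] 43
-39 z [40 44 48] rgb [119 113 102] 45
-33 z [33 38 43] rgb [111 105  94] 48
-27 z [30 34 38] rgb [114 108  97] 43
-21 z [32 40 44] rgb [118 111 100] 42
-15 z [40 44 48] rgb [128 122 111] 41
-9 z [40 44 48] rgb [132 126 115] 43
-3 z [41 44 48] rgb [129 122 111] 39
3 z [36 42 46] rgb [113 107  96] 32
9 z [29 40 42] rgb [111 105  94] 15
15 z [32 36 38] rgb [111 106  93] 9
lid 0.09 137 -0.05270474163941055
lid 0.11 128 -0.055630378472186326
lid 0.13 141 -0.05922223130690771
lid 0.15 155 -0.06300765126785214
lid 0.16 64 -0.06520692880743904
```

View pics/press2.png

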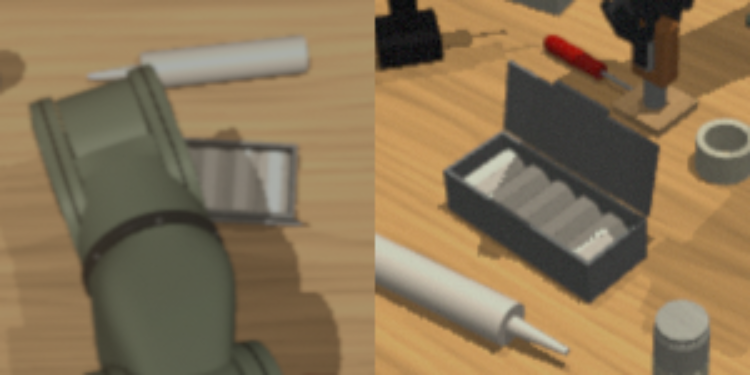

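All five are level at 45 mm with the lid open (seen in the scene crop at about (540,205)). Next is the carry to the mat.

Request:
{"fn": "send_rows", "kwargs": {
  "delta_rot": [
    [0,0,0],
    [0,0,0],
    [0,0,0],
    [0,0,0],
    [0,0,0],
    [0,0,0],
    [0,0,0],
    [0,0,0],
    [0,0,0]
  ],
  "offset": [
    [0.0366,-0.0162,0],
    [0.0366,-0.0162,0],
    [0.0366,-0.0162,0],
    [0.0366,-0.0162,0],
    [0.0366,-0.0162,0.01],
    [0.0366,-0.0162,0.01],
    [0.0366,-0.0162,0.02],
    [0,0,0.03],
    [0,0,0]
  ],
  "grip": [220,220,220,220,220,220,220,220,220]
}}

```text
t: 11.5
tool_pos: [0.4568, 0.2721, 0.1858]
eef_rot: [0.736, 0.676, -0.003, -0.001]
contact_force: [-0.7, -1.5, -5.9]
grip_width: 0.025
finger_force: 81.4
```

Run:
```python
from h import *
to([.459,.277,.0685],85)
```

```text
t 11.5 tcp [0.4568 0.2721 0.1858] xyaw 85.14 z [-0.005 -0.003 -1.   ] F [-0.7 -1.5 -5.9] w 0.025 j [-0.45  0.71 -0.27  1.69  0.25  0.77 -0.93]
tool offset now-axes [0.0055 0.0023 0.1172] rotz 0.14
tool offset after turn [0.0051 0.0017 0.1173]
```

Request:
{"fn": "send_rows", "kwargs": {
  "delta_rot": [
    [0,0,0],
    [0,0,0],
    [0,0,0],
    [0,0,0],
    [0,0,0],
    [0,0,0],
    [0,0,0],
    [0,0,0],
    [0,0,0],
    [0,0,0]
  ],
  "offset": [
    [0,0,0.03],
    [0,0,0.03],
    [0,0,0.03],
    [0,0,0.015],
    [0,0,0.006],
    [0,0,0.002],
    [0,0,0.002],
    [0,0,0.0015],
    [0,0,0],
    [0,0,0]
  ],
  "grip": [220,220,220,220,220,220,220,220,220,220]
}}

```text
t: 12.33
tool_pos: [0.4589, 0.2719, 0.0742]
eef_rot: [0.737, 0.675, 0.001, 0.0]
contact_force: [0.3, 0.0, -3.6]
grip_width: 0.0255
finger_force: 81.2
```

Run:
```python
from h import *
to([.459,.277,.0685],85)
```

```text
t 12.33 tcp [0.4589 0.2719 0.0742] xyaw 84.98 z [ 0.001  0.001 -1.   ] F [ 0.3  0.  -3.6] w 0.0255 j [-0.49  0.89 -0.2   1.79  0.32  0.49 -0.99]
tool offset now-axes [ 0.0051 -0.0004  0.0057] rotz -0.02
tool offset after turn [ 0.0051 -0.0003  0.0057]
```

Request:
{"fn": "send_rows", "kwargs": {
  "delta_rot": [
    [0,0,0],
    [0,0,0],
    [0,0,0],
    [0,0,0],
    [0,0,0]
  ],
  "offset": [
    [0,0,0.002],
    [0,0,0.002],
    [0,0,0.001],
    [0,0,0],
    [0,0,0]
  ],
  "grip": [220,220,220,220,220]
}}

```text
t: 12.75
tool_pos: [0.4585, 0.2718, 0.0684]
eef_rot: [0.737, 0.676, -0.0, -0.0]
contact_force: [-0.4, 0.2, -4.9]
grip_width: 0.025
finger_force: 81.3
```

Not loaded yet, so a little further.

Request:
{"fn": "send_rows", "kwargs": {
  "delta_rot": [
    [0,0,0],
    [0,0,0],
    [0,0,0]
  ],
  "offset": [
    [0,0,0.001],
    [0,0,0],
    [0,0,0]
  ],
  "grip": [220,220,220]
}}

```text
t: 13.0
tool_pos: [0.4586, 0.2718, 0.0679]
eef_rot: [0.737, 0.676, 0.0, 0.0]
contact_force: [-1.9, -2.1, 6.9]
grip_width: 0.025
finger_force: 82.7
```

Request:
{"fn": "send_rows", "kwargs": {
  "delta_rot": [
    [0,0,0],
    [0,0,0],
    [0,0,0]
  ],
  "offset": [
    [0,0,0.001],
    [0,0,0],
    [0,0,0]
  ],
  "grip": [220,220,220]
}}

```text
t: 13.25
tool_pos: [0.4587, 0.2718, 0.0679]
eef_rot: [0.737, 0.676, 0.0, 0.0]
contact_force: [-6.8, -4.8, 30.6]
grip_width: 0.0254
finger_force: 85.8
```

Request:
{"fn": "send_rows", "kwargs": {
  "delta_rot": [
    [0,0,0],
    [0,0,0],
    [0,0,0],
    [0,0,0],
    [0,0,0],
    [0,0,0],
    [0,0,0],
    [0,0,0],
    [0,0,0],
    [0,0,0],
    [0,0,0],
    [0,0,0],
    [0,0,0],
    [0,0,0],
    [0,0,0],
    [0,0,0]
  ],
  "offset": [
    [0,0,-0.0015],
    [0,0,0],
    [0,0,0],
    [0,0,0],
    [0,0,0],
    [0,0,0],
    [0,0,0],
    [0,0,0],
    [0,0,0],
    [0,0,0],
    [0,0,0],
    [0,0,-0.02],
    [0,0,-0.035],
    [0,0,-0.04],
    [0,0,-0.04],
    [0,0,0]
  ],
  "grip": [220,220,0,0,0,0,0,0,0,0,0,0,0,0,0,0]
}}

```text
t: 14.58
tool_pos: [0.4602, 0.2731, 0.2093]
eef_rot: [0.737, 0.675, 0.004, 0.001]
contact_force: [0.3, -0.3, 2.2]
grip_width: 0.0853
finger_force: 0.0
```

Run:
```python
from h import *
st(); p,W,ok=wrist('pics/wrist5.png')
for a,b in [(.111,.125),(.01,.02)]:
    m=ok&(abs(W[...,2]-(a+b)/2)<(b-a)/2)&(np.hypot(W[...,0]-.459,W[...,1]-.272)<.055)
    print(a,m.sum(),rect(W[m]))
m=ok&(p.max(-1)<60)&(abs(W[...,2]-.003)<.006)&(np.hypot(W[...,0]-.459,W[...,1]-.272)<.13); print('mat',rect(W[m]))
to([.48,-.092,.2],85)
```

```text
t 14.58 tcp [0.4602 0.2731 0.2093] xyaw 84.98 z [ 0.007  0.005 -1.   ] F [ 0.3 -0.3  2.2] w 0.0853 j [-0.44  0.68 -0.28  1.67  0.24  0.82 -0.92]
0.111 1844 (array([458.3, 271.8]), array([43.4, 25.9]), 84.4)
0.01 2114 (array([458.4, 271.6]), array([63.3, 64.3]), 84.7)
mat (array([472.9, 274.8]), array([156.2, 123.6]), 85.8)
t 14.63 tcp [0.4596 0.2724 0.2062] xyaw 84.97 z [ 0.005  0.003 -1.   ] F [ 0.3  0.6 -1.4] w 0.0853 j [-0.44  0.68 -0.28  1.67  0.24  0.82 -0.92]
tool offset now-axes [-0.3613  0.0522  0.0051] rotz -0.03
tool offset after turn [-0.3613  0.0521  0.0062]
```

The tamper stands at (0.458, 0.272), near the mat's centre. I'll close the fingers and go behind the lid.

Request:
{"fn": "send_rows", "kwargs": {
  "delta_rot": [
    [0,0,0],
    [0,0,0],
    [0,0,0],
    [0,0,0],
    [0,0,0],
    [0,0,0],
    [0,0,0],
    [0,0,0],
    [0,0,0],
    [0,0,0],
    [0,0,0],
    [0,0,0],
    [0,0,0],
    [0,0,0]
  ],
  "offset": [
    [-0.035,0.0062,0],
    [-0.035,0.0062,0],
    [-0.035,0.0062,0],
    [-0.035,0.0062,0],
    [-0.035,0.0062,0],
    [-0.035,0.0062,0],
    [-0.035,0.0062,0],
    [-0.035,0.0062,0],
    [-0.035,0.0062,0],
    [-0.035,0.0062,0],
    [0,0,0.025],
    [0,0,0.025],
    [0,0,0.02],
    [0,0,0]
  ],
  "grip": [0,0,255,255,255,255,255,255,255,255,255,255,255,255],
  "force": 30
}}

```text
t: 15.8
tool_pos: [0.488, -0.0821, 0.1295]
eef_rot: [0.737, 0.676, -0.002, -0.002]
contact_force: [-0.8, -0.0, -0.6]
grip_width: -0.0004
finger_force: 0.0
```

Run:
```python
from h import *
to([.4904,-.082,.135],85)
from cell import viewer
p,d=viewer.capture('scene'); cv2.imwrite('pics/lid1.png',cv2.resize(p[110:260,160:400,::-1],None,fx=3,fy=3))
```

```text
t 15.8 tcp [ 0.488  -0.0821  0.1295] xyaw 85.0 z [-0.005  0.001 -1.   ] F [-0.8 -0.  -0.6] w -0.0004 j [ 0.26  0.76 -0.29  1.88  0.38  0.56 -0.37]
tool offset now-axes [ 0.0003  0.0023 -0.0055] rotz 0.0
tool offset after turn [ 0.0003  0.0023 -0.0055]
```

View pics/lid1.png

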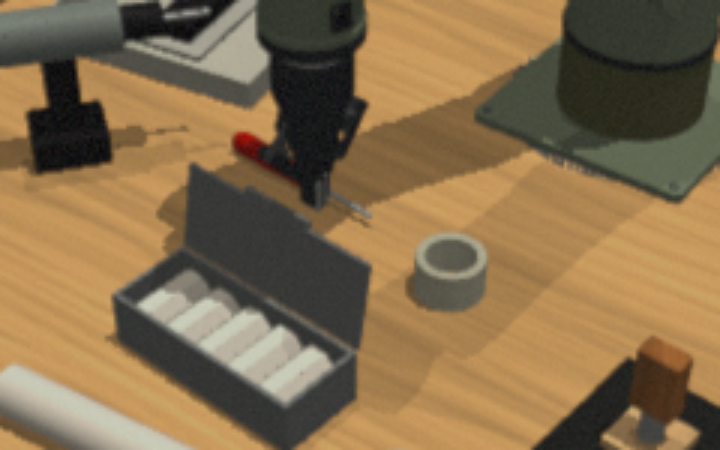

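The crop shows closed fingers at (315,190) behind the upright lid, five level stand-offs, and the tamper standing at (660,400). Now I push the lid over.

Request:
{"fn": "send_rows", "kwargs": {
  "delta_rot": [
    [0,0,0],
    [0,0,0],
    [0,0,0],
    [0,0,0],
    [0,0,0],
    [0,0,0],
    [0,0,0],
    [0,0,0],
    [0,0,0],
    [0,0,0],
    [0,0,0],
    [0,0,0]
  ],
  "offset": [
    [0,0.015,0],
    [0,0.015,0],
    [0,0.01,0],
    [0,0.01,0],
    [0,0.01,0],
    [0,0.01,0],
    [0,0.01,0.001],
    [0,0.011,0.002],
    [0,0.007,0.005],
    [0,0.007,0.006],
    [0,0,0],
    [0,0,0]
  ],
  "grip": [255,255,255,255,255,255,255,255,255,255,255,255]
}}

```text
t: 16.85
tool_pos: [0.5941, -0.0913, 0.1187]
eef_rot: [0.737, 0.676, -0.0, -0.0]
contact_force: [0.5, 0.4, -0.2]
grip_width: 0.0001
finger_force: 0.0
```

Run:
```python
from h import *
st()
from cell import viewer
p,d=viewer.capture('scene'); np.savez('/tmp/s4.npz',p=p,d=d,**viewer.camera_params('scene'))
p,W,ok=cloud('/tmp/s4.npz'); q=W-np.array([.605,-.092,0]); bx=q[...,0]*.9962-q[...,1]*.0872; by=q[...,0]*.0872+q[...,1]*.9962
for b in range(-50,90,10):
    m=ok&(abs(bx*1000-b)<4)&(abs(by)<.1)&(W[...,2]<.2); 
    if m.sum(): print(b,np.round(np.percentile(W[m][:,2],[10,50,90])*1000))
```

```text
t 16.85 tcp [ 0.5941 -0.0913  0.1187] xyaw 85.0 z [-0.001  0.    -1.   ] F [ 0.5  0.4 -0.2] w 0.0001 j [ 0.25  0.9  -0.32  1.5   0.35  0.79 -0.29]
-50 [ 47. 186. 196.]
-40 [36. 45. 76.]
-30 [35. 43. 91.]
-20 [ 36.  44. 173.]
-10 [ 36.  43. 141.]
0 [ 36.  46. 171.]
10 [ 36.  46. 166.]
20 [ 36.  45. 141.]
30 [ 42.  45. 183.]
40 [ 3. 57. 61.]
50 [-3. 19. 54.]
60 [-754.   -3.    1.]
70 [-755.   -3.    2.]
80 [-755.   -3.    2.]
```

The lid follows (≈55°), so I continue the arc down.

Request:
{"fn": "send_rows", "kwargs": {
  "delta_rot": [
    [0,0,0],
    [0,0,0],
    [0,0,0],
    [0,0,0],
    [0,0,0],
    [0,0,0],
    [0,0,0],
    [0,0,0]
  ],
  "offset": [
    [0,0.007,0.007],
    [0,0.006,0.008],
    [0,0.004,0.008],
    [0,0.004,0.009],
    [0,0.003,0.009],
    [0,0.002,0.007],
    [0,0,0],
    [0,0,0]
  ],
  "grip": [255,255,255,255,255,255,255,255]
}}

```text
t: 17.57
tool_pos: [0.62, -0.0936, 0.0704]
eef_rot: [0.737, 0.676, -0.0, -0.0]
contact_force: [-0.1, -0.2, -0.4]
grip_width: 0.0002
finger_force: 0.0
```

Request:
{"fn": "send_rows", "kwargs": {
  "delta_rot": [
    [0,0,0],
    [0,0,0],
    [0,0,0]
  ],
  "offset": [
    [0,0,0.0025],
    [0,0,0],
    [0,0,0]
  ],
  "grip": [255,255,255]
}}

```text
t: 17.82
tool_pos: [0.6202, -0.0937, 0.0686]
eef_rot: [0.737, 0.676, 0.0, 0.0]
contact_force: [-1.1, -0.0, 0.5]
grip_width: 0.0001
finger_force: 0.0
```

Request:
{"fn": "send_rows", "kwargs": {
  "delta_rot": [
    [0,0,0],
    [0,0,0],
    [0,0,0]
  ],
  "offset": [
    [0,0,0.0015],
    [0,0,0],
    [0,0,0]
  ],
  "grip": [255,255,255]
}}

```text
t: 18.07
tool_pos: [0.6202, -0.0937, 0.067]
eef_rot: [0.737, 0.676, 0.0, -0.0]
contact_force: [0.3, 0.0, -0.6]
grip_width: -0.0002
finger_force: 0.0
```

Request:
{"fn": "send_rows", "kwargs": {
  "delta_rot": [
    [0,0,0],
    [0,0,0],
    [0,0,0]
  ],
  "offset": [
    [0,0,0.001],
    [0,0,0],
    [0,0,0]
  ],
  "grip": [255,255,255]
}}

```text
t: 18.32
tool_pos: [0.6204, -0.0937, 0.0665]
eef_rot: [0.737, 0.676, 0.0, 0.0]
contact_force: [-3.8, 1.1, 11.2]
grip_width: -0.0001
finger_force: 5.2
```

Contact at z=0.0665 with 11 N, so the lid is on the rim. I'll retreat and check.

Request:
{"fn": "send_rows", "kwargs": {
  "delta_rot": [
    [0,0,0],
    [0,0,0],
    [0,0,0],
    [0,0,0],
    [0,0,0],
    [0,0,0],
    [0,0,0],
    [0,0,0],
    [0,0,0]
  ],
  "offset": [
    [0,0,-0.02],
    [0,0,-0.04],
    [0,0,-0.04],
    [0,0,-0.04],
    [0,-0.03,-0.04],
    [0,-0.035,0],
    [0,-0.035,0],
    [0,0,0],
    [0,0,0]
  ],
  "grip": [255,255,255,255,255,255,255,255,255]
}}

```text
t: 19.07
tool_pos: [0.5246, -0.0856, 0.2399]
eef_rot: [0.737, 0.676, -0.0, 0.0]
contact_force: [1.4, -0.7, 0.3]
grip_width: 0.0003
finger_force: 0.0
```

Run:
```python
from h import *
from cell import viewer
st()
p,d=viewer.capture('scene'); np.savez('/tmp/s5.npz',p=p,d=d,**viewer.camera_params('scene'))
cv2.imwrite('pics/fin.png',cv2.resize(p[110:310,150:450,::-1],None,fx=2.5,fy=2.5))
p,W,ok=cloud('/tmp/s5.npz'); q=W-np.array([.605,-.092,0]); bx=q[...,0]*.9962-q[...,1]*.0872; by=q[...,0]*.0872+q[...,1]*.9962
for b in range(-40,50,10):
    m=ok&(abs(bx*1000-b)<4)&(abs(by)<.1)&(W[...,2]<.2); 
    if m.sum(): print(b,np.round(np.percentile(W[m][:,2],[10,50,90])*1000))
```

```text
t 19.07 tcp [ 0.5246 -0.0856  0.2399] xyaw 84.99 z [-0.    -0.001 -1.   ] F [ 1.4 -0.7  0.3] w 0.0003 j [ 0.31  0.65 -0.38  1.62  0.28  0.92 -0.26]
-40 [64. 66. 68.]
-30 [63. 66. 69.]
-20 [64. 66. 69.]
-10 [64. 66. 69.]
0 [64. 66. 69.]
10 [63. 66. 69.]
20 [64. 66. 69.]
30 [63. 66. 69.]
40 [27. 65. 68.]
```

View pics/fin.png

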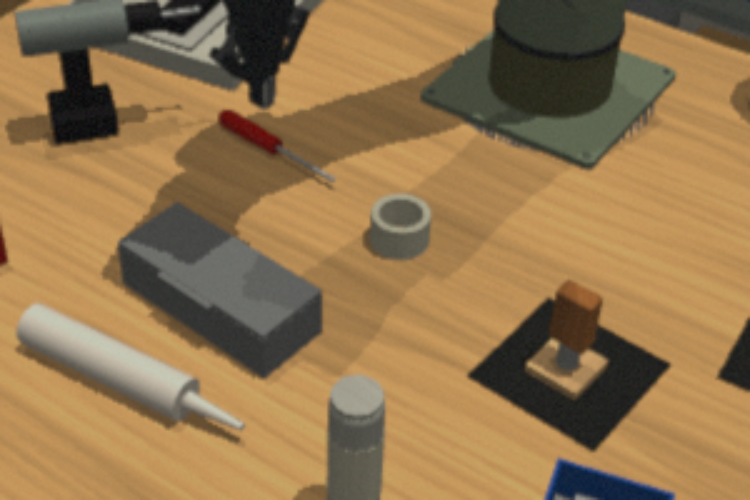

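The final view shows the lid flat at 66 mm all over (220,290), the tamper upright on the mat (570,345), the bystanders in place, and the robot clear.

```bash
python3 -c "
from cell import env
print(env.job_done())"
```

```text
the job is handed in; nothing more can be done
None
```

The job is handed in: by the last camera check all five stand-offs were level before the lid closed, the lid is shut, the tamper stands upright near the mat's centre, and the other items look undisturbed (about 19 s of 61 s used; no verdict was returned).

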